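Clear the dissecting board into the covered waste box

ROBOT

A 6-joint arm with a two-finger parallel gripper is mounted at the origin on the work surface. World frame = base frame: x ahead of the robot, y to its left, z up, the work surface at z = 0. Lengths are in mm, angles in rad, forces in N, time in s.
With the tool pointing down it reaches from about 425 to 925 mm from the base axis. Payload 12.5 kg.
Tool frame: the origin (TCP) lies between the finger pads; the fingertips stand 19 mm ahead of it and the grasp point (between the pads) is the TCP; z points along the fingers, y is the direction in which the jaws open and shut (so a half turn about z gives the same grasp; the last joint's range is limited). The gripper opens to 85 mm and grips with 20 to 120 N. Pads are 22 mm wide; open, the fingers measure 114 mm over their backs; the gripper's body (76 mm by 85 mm) begins 54 mm behind the grasp point. The pads swing forward as they close: fully open they stand 13 mm farther back than shut.
Start: joints at [-1.438, 0.491, 1.559, -0, 1.092, -0.106], TCP at [147.857, -607.273, 250.327] pointing down, gripper open.
Joint ranges: [-3.1, 3.1], [-0.84, 2.19], [0.05, 2.79], [-1.13, 4.28], [0.06, 2.93], [-2.69, 2.69]. Speed limits (rad/s): [2.22, 2.22, 2.79, 3.14, 3.14, 3.14].

INTERFACE

Orientations are given as a 3x3 rotation matrix whose columns are the frame's x, y, z axes.
In Python, from cell import r gives the robot as it stands. The module is installed in compiled form; this text tells all that it offers. Calls block until the motion is done:
- r.movep(position, orientation): joint-space move of the TCP to a pose.
- r.movel(position, speed=150, ori=None, force_limit=None): straight line of the TCP; ori=None keeps the orientation; speed is the mean speed in mm/s. With force_limit (N) it stops when the force on the tool has changed by that much, and returns True; else False.
- r.movej(angles): joint-space move.
- r.set_gripper(opening, effort=None): finger opening in mm; effort is the grip in N (None keeps the last); returns when the fingers have stopped.
- r.dwell(seconds).
- r.ik(position, orientation): joint angles nearest the present ones, or None.
- r.read_camera(name): name is "scene" or "top" or "wrist"; returns the picture (420x560x3 uint8, blue, green, red); there is no depth.
- r.camera_model(name): a dict with "camera_matrix" (3x3 intrinsics, pixels), "R" (3x3) and "t" (3): a world point X has camera coordinates R X + t. Camera axes: x right, y down, z forward; pixel columns grow to the right and rows downward; lengths in mm; the calibration is good to about 2 mm. A picture is of the moment at which its call begins: read the wrist's pose just before it. camera_model takes no time and is no camera call; for the wrist camera it gives the pose at the moment of the call.
A pose or a line that the arm cannot do raises r.PlanningError and nothing moves.
- r.close_job(): hands the job in, once; it reports no verdict.
Readings, each from a call of its own:
- r.get_time_s(): time.
- r.get_joint_pos(): joint angles.
- r.get_qvel(): joint speeds.
- r.get_effort(): joint torques, N m.
- r.get_tcp_pos(): TCP position.
- r.get_ee_rot(): TCP orientation.
- r.get_contact_force(): force on the tool from outside, world axes, zero at the start.
- r.get_ft_torque(): the same for the moment, N m.
- r.get_opening(): finger opening in mm.
Only numpy, scipy, OpenCV 4.12 (cv2) and the standard library are available. Lean on these libraries where they do the work, as an engineer would, in place of code of your own. Each camera call takes 0.05 s, during which the arm holds its last target.

TASK

The dissection class is over. Slide the cover of the red waste box fully open, clear the three bits of waste (the crumpled paper ball, the cork bung and the dark wooden offcut) off the dissecting board into the box, then slide the cover fully shut again. Leave everything else on the board and the bench standing where it is.

Things in the scene. Friction and masses are not known exactly. Their poses are not given: they have to be found in the camera images.
- board: Pale wooden dissecting board, fixed to the bench, 280 (its x) x 380 (its y) mm; origin at the centre of its underside. Its floor is 10 mm above the bench; a rim 10 mm wide all round rises to 22 mm above the bench.
- bin: Red open-topped waste box with a sliding cover, fixed to the bench, 210 x 210 mm outside, walls and floor 6 mm, walls 120 mm high; origin at the centre of its underside. Its x axis is the direction in which the cover slides open. Aluminium guide rails 8 mm wide along the tops of its two y sides (outer faces 113 mm from the centre, tops 130 mm above the bench) run 225 mm towards +x of the origin. May stand left or right of the board.
- cover (a joint): Travel of the grey sliding cover in m along the box's +x: 0 = fully shut, 0.16 = fully open (end stops). It stays where it is left and takes about 2.5 N to slide. It starts shut or open by up to 30 mm. The cover is a 210 x 208 x 8 mm plate, top face 130 mm above the bench; fully open, it leaves clear the mouth from x = -99 to x = +55 mm in the box's frame.
- cover_handle (a point): Centre of the black upright fin on the cover: 14 mm thick along the box's x, 70 mm long along the box's y, standing from 130 to 162 mm above the bench (this point is at 146 mm). It moves with the cover; its axes are those of the box. With the cover shut it lies at x = -60 mm, y = 0 in the box's frame.
- bin_mouth (a point): Centre of the opening that the fully open cover leaves, level with the top of the box's walls (120 mm above the bench), at x = -25 mm, y = 0 in the box's frame; fixed to the box.
- paper_ball_mid (a point): Waste. Centre of a stiff crumpled white paper ball, 36 (its x) x 34 (its y) x 34 mm high, about 10 to 18 g, on the board floor.
- cork_bung_mid (a point): Waste. Centre of a damaged cork bung, a round stub standing upright on the board floor, 40 mm across at the top, 34 mm at the foot, 32 mm high, about 11 to 21 g.
- wood_offcut_mid (a point): Waste. Centre (half-way up) of a dark wooden offcut on the board floor, 28 mm wide (its y), 26 mm high; lengthwise from x = -32 to +34 mm; about 24 to 45 g.
- specimen_bone: To be left alone: ivory specimen bone, 72 x 40 x 22 mm, on the board. Origin: centre of the underside.
- pin_block: To be left alone: blue block 44 x 32 x 18 mm carrying three coloured push pins (30 mm high in all), on the board. Origin: centre of the underside.
- petri_dish: To be left alone: white petri dish with a greenish lid, 60 mm across, 16 mm high, on the board. Origin: centre of the underside.
- beaker: To be left alone: glass beaker 72 mm across, 95 mm high, on the bench to the left. Origin: centre of the underside.
- reagent_jar: To be left alone: amber jar with a black cap, 64 mm across, 100 mm high, on the bench to the right. Origin: centre of the underside.
- spatula: To be left alone: steel spatula 180 mm long lying (along its x) on the bench beyond the board and box. Origin: in the shaft, on its underside.

How it is judged (in metres and radians):
On the way, in this order (a step that is already met when the one before it is completed fails the run):
1. the cover is slid fully open (at least 145 of its 160 mm) (value of joint cover above 0.145 m), for 0.1 s.
2. all three bits of waste lie inside the box, below its rim (x of paper_ball_mid in the frame of bin between -0.1 and 0.1 m and y of paper_ball_mid in the frame of bin between -0.1 and 0.1 m and z of paper_ball_mid in the frame of bin between 0 and 0.115 m and x of cork_bung_mid in the frame of bin between -0.1 and 0.1 m and y of cork_bung_mid in the frame of bin between -0.1 and 0.1 m and z of cork_bung_mid in the frame of bin between 0 and 0.115 m and x of wood_offcut_mid in the frame of bin between -0.1 and 0.1 m and y of wood_offcut_mid in the frame of bin between -0.1 and 0.1 m and z of wood_offcut_mid in the frame of bin between 0 and 0.115 m), for 0.2 s.
At the end, for the whole second after the job is handed in: The cover is shut to within 10 mm and the paper ball, the cork bung and the wooden offcut lie at rest inside the box, below its rim (all of step 2 and value of joint cover below 0.01 m and linear speed of each of paper_ball, cork_bung, wood_offcut below 0.03 m/s); the robot touches nothing.
It fails at once if a thing to be left alone on the board is moved more than 30 mm or tipped over (distance of any of specimen_bone, pin_block, petri_dish from where it was at the start of the episode above 0.03 m or angle between any of specimen_bone, pin_block, petri_dish's own z axis and vertical above 0.6 rad).
It fails at once if a thing to be left alone on the bench is moved more than 30 mm or tipped over (distance of any of beaker, reagent_jar, spatula from where it was at the start of the episode above 0.03 m or angle between any of beaker, reagent_jar's own z axis and vertical above 0.6 rad).
It also fails if it takes over 70 s, if anything falls off the work surface, if the arm or the gripper's body presses on something with over 40 N, if the wrist force passes 120 N, or if a joint passes its speed limit or range.

## Working session

There is one attempt and no reset: what is moved stays moved. The work goes in short steps, each a Python script; the robot and the scene stay as the last script left them, time stands still between calls to the robot, and variables do not carry over. Pictures are saved under pics/ and viewed, and the job is handed in when it is done.

```bash
mkdir -p pics; ls
python3 - <<'E'
from cell import r
import cv2,numpy as np
print(r.get_time_s())
for n in ("top","scene","wrist"):
    im=r.read_camera(n); cv2.imwrite(f"pics/{n}0.png",im)
    m=r.camera_model(n); print(n,np.round(m["camera_matrix"],1).tolist(),np.round(m["R"],3).tolist(),np.round(m["t"],1).tolist())
print(r.get_time_s())
E
```

```text
pics
0.0
top [[541.3, 0.0, 276.2], [0.0, 541.3, 205.7], [0.0, 0.0, 1.0]] [[0.02, -1.0, 0.013], [-0.989, -0.021, -0.145], [0.145, -0.01, -0.989]] [-15.6, 631.8, 1499.6]
scene [[438.5, 0.0, 272.7], [0.0, 438.5, 207.6], [0.0, 0.0, 1.0]] [[0.514, 0.858, -0.02], [0.524, -0.333, -0.784], [-0.679, 0.392, -0.62]] [-323.9, -230.4, 2021.0]
wrist [[358.2, 0.0, 276.1], [0.0, 358.2, 214.7], [0.0, 0.0, 1.0]] [[0.236, -0.972, 0.0], [-0.938, -0.227, 0.263], [-0.256, -0.062, -0.965]] [-624.8, -33.5, 377.6]
0.15
```

View pics/top0.png

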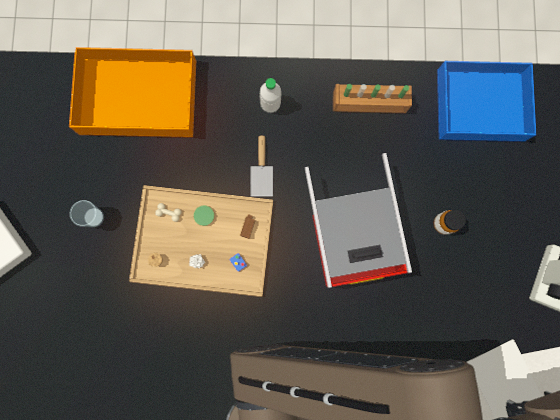

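View pics/scene0.png

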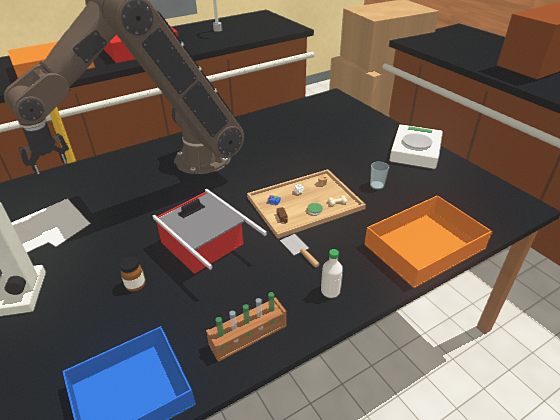

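View pics/wrist0.png

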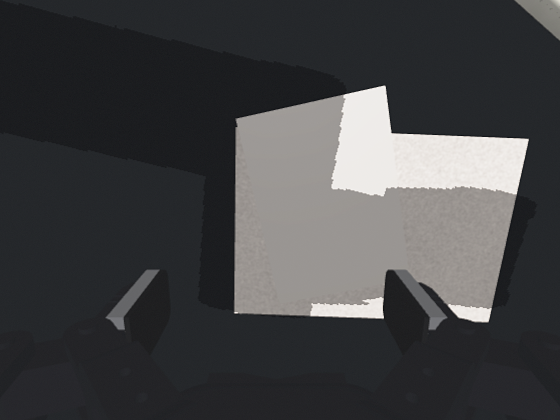

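The top view (up is world +x, left is +y) shows:
- the board at about (202,240)
- the offcut at (248,227), paper at (197,261) and cork at (156,260)
- the pin block at (238,262), bone at (168,212) and dish at (204,216)
- the red box at about (360,235), with its fin at (365,254) and its rails pointing away from the robot

I'll cast rays from masks for a first estimate.

```bash
cat > h.py <<'E'
from cell import r
import cv2,numpy as np
def ray(m,uv,z):
    K,R,t=[np.array(m[k],float) for k in("camera_matrix","R","t")]
    uv=np.atleast_2d(uv); d=(np.linalg.inv(K)@np.c_[uv,np.ones(len(uv))].T); d=R.T@d; c=-R.T@t
    return (c[:,None]+d*((z-c[2])/d[2])).T
def proj(m,X):
    K,R,t=[np.array(m[k],float) for k in("camera_matrix","R","t")]
    p=K@(R@np.atleast_2d(X).T+t[:,None]); return (p[:2]/p[2]).T
def down(yaw): # tool x axis at 'yaw' in world, z down
    c,s=np.cos(yaw),np.sin(yaw)
    return np.array([[c,s,0],[s,-c,0],[0,0,-1]])
def blobs(mask,amin=20):
    cs,_=cv2.findContours(mask.astype(np.uint8),cv2.RETR_EXTERNAL,cv2.CHAIN_APPROX_NONE)
    return [c for c in sorted(cs,key=cv2.contourArea,reverse=True) if cv2.contourArea(c)>amin]
E
python3 - <<'E'
from h import *
im=cv2.imread("pics/top0.png"); m=r.camera_model("top")
h=cv2.cvtColor(im,cv2.COLOR_BGR2HSV)
# fin: black in cover
H,S,V=[h[...,i].astype(int) for i in range(3)]
sub=np.zeros(V.shape,bool); sub[238:270,340:390]=1
for c in blobs((V<60)&sub): 
    b=cv2.minAreaRect(c.astype(np.float32)); print("fin",b, ray(m,cv2.boxPoints(b),162).round(1).tolist())
for n,uv,z in (("paper",(197,261),27),("cork",(156,260),42),("wood",(248,227),36),("pin",(238,262),28),("bone",(168,212),21),("dish",(204,216),26),("jar",(454,222),100),("railtipL",(308,167),130),("railtipR",(386,154),130),("baseL",(329,286),130),("baseR",(411,272),130),("bd",(145,187),22),("bd",(273,200),22),("bd",(263,296),22),("bd",(131,282),22),("covL",(316,201),130),("covR",(387,188),130)):
    print(n,ray(m,uv,z).round(1))
c=cv2.resize(im[140:300,120:460],None,fx=2.35,fy=2.35,interpolation=cv2.INTER_CUBIC); cv2.imwrite("pics/topc.png",c)
print(r.get_joint_pos(),r.get_ee_rot())
E
```

```text
fin ((368.3590393066406, 253.70135498046875), (8.920980453491211, 25.488513946533203), 79.99201965332031) [[498.5, -209.7, 162.0], [511.4, -275.5, 162.0], [488.6, -279.4, 162.0], [475.7, -213.7, 162.0]]
paper [[471.  219.2  27. ]]
cork [[470.9 332.5  42. ]]
wood [[570.2  76.6  36. ]]
pin [[470.5 102.6  28. ]]
bone [[610.5 309.4  21. ]]
dish [[600.4 204.5  26. ]]
jar [[ 589.3 -492.7  100. ]]
railtipL [[728.3 -86.4 130. ]]
railtipR [[ 769.6 -300.2  130. ]]
baseL [[ 408.1 -145.6  130. ]]
baseR [[ 449.2 -363.8  130. ]]
bd [[682.2 379.5  22. ]]
bd [[652.    6.8  22. ]]
bd [[376.4  29.4  22. ]]
bd [[408.3 404.   22. ]]
covL [[ 634.8 -109.1  130. ]]
covR [[ 674.8 -302.   130. ]]
[-1.43758336e+00  4.91438731e-01  1.55931384e+00  3.70695644e-05
  1.09168351e+00 -1.05656747e-01] [[ 9.71610078e-01  2.36587935e-01 -7.94200380e-05]
 [ 2.36587917e-01 -9.71609722e-01  8.40330185e-04]
 [ 1.21646702e-04 -8.35263098e-04 -9.99999644e-01]]
```

View pics/topc.png

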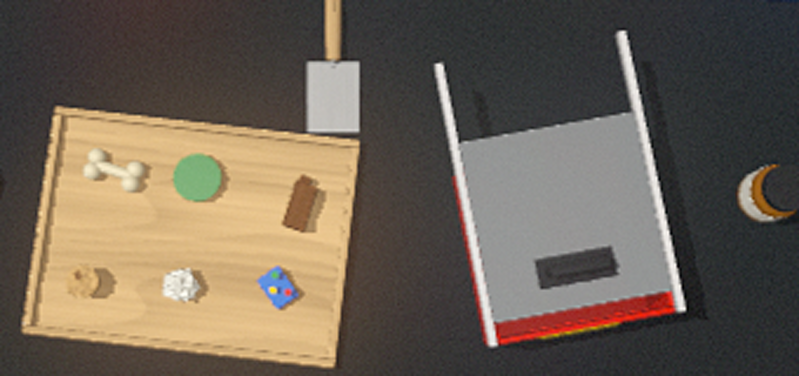

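The cover is open roughly 20 mm. The box is at about (530,-235) with yaw about 0.19, and two independent corner pairs agree on this. Next I'll take a wrist view over the box and one over the board.

Run:
```python
from h import *
import pickle
def snap(name):
    m=r.camera_model("wrist"); im=r.read_camera("wrist"); cv2.imwrite(f"pics/{name}.png",im); pickle.dump(m,open(name+".pkl","wb"))
p=[540,190,330]
q=r.ik(p,down(0.0)); print(q)
q=r.ik(p,down(np.pi)); print(q)
for yw in (.19+np.pi/2,.19-np.pi/2): print(r.ik([540,-220,300],down(yw)), r.ik([470,-247,155],down(yw)))
r.movep(p,down(0.0)); print(r.get_time_s()); snap("w_board")
r.movep([500,-225,300],down(.19-np.pi/2)); print(r.get_time_s()); snap("w_box")
```

```text
[ 2.22948778e-01  3.44274651e-01  1.58042766e+00 -4.44089210e-16
  1.21689035e+00  1.79374510e+00]
[ 2.22948778e-01  3.44274651e-01  1.58042766e+00 -4.44089210e-16
  1.21689035e+00 -1.34784755e+00]
[-5.00135274e-01  3.84679368e-01  1.59906478e+00 -4.44089210e-16
  1.15784851e+00 -6.90135274e-01] [-6.08301701e-01  4.82172254e-01  1.89073066e+00 -4.44089210e-16
  7.68689741e-01 -7.98301701e-01]
[-5.00135274e-01  3.84679368e-01  1.59906478e+00 -4.44089210e-16
  1.15784851e+00  2.45145738e+00] [-6.08301701e-01  4.82172254e-01  1.89073066e+00 -4.44089210e-16
  7.68689741e-01  2.34329095e+00]
3.275
4.8667
```

View pics/w_board.png

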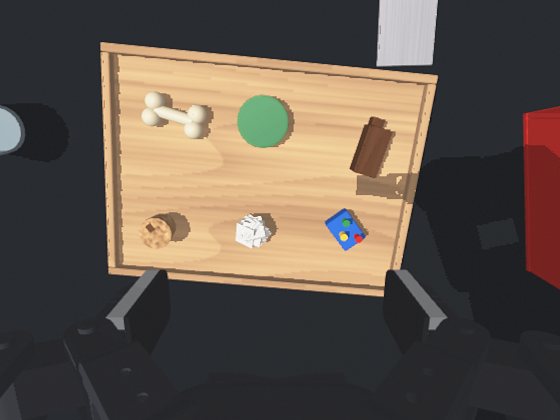

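View pics/w_box.png

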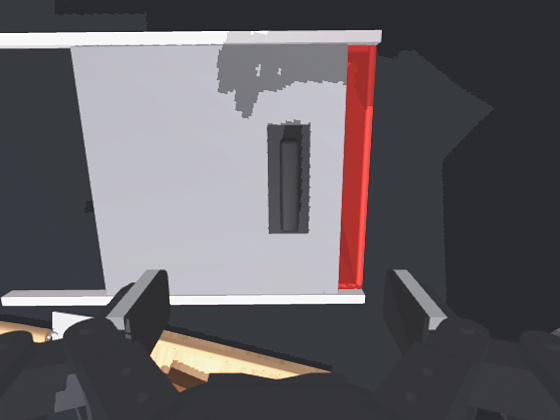

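Wrist views:
- **Board:** cork at (157,232), paper ball at (253,231), offcut running from (375,118) to (367,175). The pin block is at (345,230).
- **Box:** fin top at about (290,186), cover edge near column 345, box front wall near column 368.

Next I'll convert these to positions.

Run:
```python
from h import *
import pickle
m=pickle.load(open("w_box.pkl","rb")); im=cv2.imread("pics/w_box.png"); 
V=im.max(2).astype(int); sub=np.zeros(V.shape,bool); sub[110:245,255:320]=1
for thr in (50,35,28):
  c=blobs((V<thr)&sub)
  if c: print(thr,cv2.boundingRect(c[0]))
print(V[186,262:318:2]); print(V[130:242:4,290])
print("fin top ctr",ray(m,[(290,186)],162).round(1), ray(m,[(282,140),(299,140),(299,232),(282,232)],162).round(1).tolist())
print("rails",ray(m,[(381,31),(0,33),(364,303),(3,306),(381,42),(364,294)],130).round(1).tolist())
print("cover front edge",ray(m,[(347,45),(339,291)],130).round(1).tolist())
m=pickle.load(open("w_board.pkl","rb")); im=cv2.imread("pics/w_board.png"); h=cv2.cvtColor(im,cv2.COLOR_BGR2HSV)
H,S,Vv=[h[...,i].astype(int) for i in range(3)]
print("bd rim",ray(m,[(102,43),(436,77),(390,296),(110,272)],22).round(1).tolist())
print("inner rim right", ray(m,[(420,85),(385,285)],22).round(1).tolist())
print("wood hsv",h[148,372],h[122,376],"floor",h[150,330],"cork",h[232,157],"paper",h[231,253])
sub=np.zeros(Vv.shape,bool); sub[110:185,345:395]=1
for c in blobs((Vv<110)&sub): 
    b=cv2.minAreaRect(c); print("wood",b,cv2.boundingRect(c),"ground36",ray(m,cv2.boxPoints(b),36).round(1).tolist(),ray(m,[b[0]],36).round(1))
sub[:]=0; sub[205:255,225:280]=1
for c in blobs((S<60)&(Vv>120)&sub): print("paper",cv2.minAreaRect(c),ray(m,[cv2.minAreaRect(c)[0]],27).round(1))
print("cork",ray(m,[(157,232)],42).round(1))
big=cv2.resize(np.hstack([im[100:260,300:440],im[190:270,120:290].repeat(2,0)[:160,:]]),None,fx=2.5,fy=2.5); cv2.imwrite("pics/bz.png",big)
```

```text
50 (280, 138, 18, 5)
[201 201 205  97  83  83  83  83  83  59  73  85  84  82  81  78  76  67
  55  49  82  81  79  82 171 203 202 202]
[ 55  54  47  62  77  76  77  78  79  80  80  81  81  82  81  81  81  81
  83  83  83  81  81  82  81  78 195 202]
fin top ctr [[ 493.6 -243.2  162. ]] [[505.9, -274.8, 162.0], [494.0, -277.2, 162.0], [479.7, -209.5, 162.0], [492.5, -207.0, 162.0]]
rails [[448.2, -365.1, 130.0], [727.0, -309.9, 130.0], [403.6, -144.5, 130.0], [726.5, -78.7, 130.0], [446.2, -357.9, 130.0], [405.9, -153.2, 130.0]]
cover front edge [[470.7, -351.0, 130.0], [428.8, -151.8, 130.0]]
bd rim [[685.8, 381.2, 22.0], [650.1, 8.5, 22.0], [376.7, 38.0, 22.0], [412.1, 406.2, 22.0]]
inner rim right [[641.6, 25.7, 22.0], [392.8, 46.0, 22.0]]
wood hsv [ 11 134 120] [ 10 131 115] floor [ 19  90 239] cork [ 15 112 225] paper [ 19   9 234]
wood ((361.427734375, 142.96133422851562), (11.463201522827148, 55.75749969482422), 28.1416015625) (350, 117, 28, 54) ground36 [[552.9, 111.2, 36.0], [608.0, 84.3, 36.0], [602.1, 72.6, 36.0], [546.6, 99.1, 36.0]] [[577.9  91.6  36. ]]
paper ((250.8800048828125, 231.84002685546875), (32.79999923706055, 34.0), 53.13010025024414) [[468.3 221.   27. ]]
cork [[473.2 333.   42. ]]
```

View pics/bz.png

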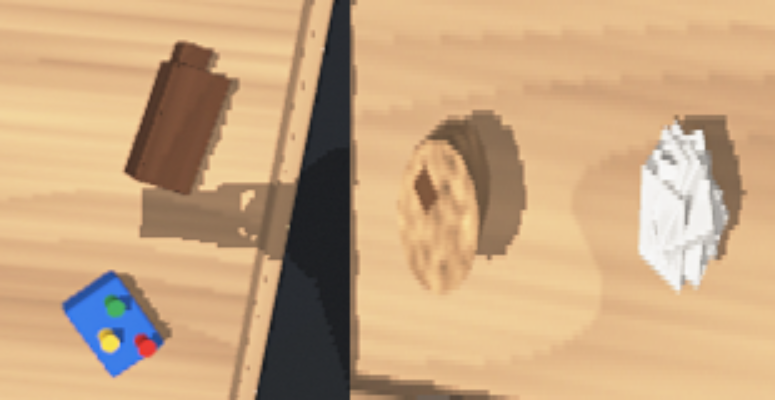

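Run:
```python
from h import *
import pickle
m=pickle.load(open("w_board.pkl","rb")); 
c=np.array([(170,60),(238,80),(187,194),(143,182),(178,42),(216,55),(125,172),(62,305),(112,270),(165,330),(115,378)])/2.5+[300,100]
P=ray(m,c,36); P[4:6]=ray(m,c[4:6],32); P[6:7]=ray(m,c[6:7],10);P[7:]=ray(m,c[7:],28)
print(P.round(1)[:,:2])
d=P[:2].mean(0)-P[2:4].mean(0); print("len",np.hypot(*d[:2]),"yaw",np.arctan2(d[1],d[0]),"ctr",P[:4].mean(0),"w",np.linalg.norm(P[0]-P[1]),np.linalg.norm(P[2]-P[3]))
e=P[1]-P[2];print(np.arctan2(e[1],e[0]))
# cross-check with top camera
mt=r.camera_model("top")
print(proj(mt,[P[:4].mean(0),[468.3,221,27],[473.2,333,42],[493,-242,162]]).round(1))
for y in (.2-np.pi/2,):
  for p in ([493,-242,153],[622,-215,153]): print(r.ik(p,down(y)))
```

```text
[[599.   85.5]
 [590.1  54. ]
 [537.9  73.4]
 [543.6  94.4]
 [606.8  81.4]
 [601.1  63.6]
 [544.7  97.7]
 [481.3 129.2]
 [499.1 105.3]
 [468.2  77.3]
 [442.7 101. ]]
len 55.623942312446985 yaw -0.25874702522176146 ctr [567.63716949  76.8298853   36.        ] w 32.71316595980812 21.76208149567507
-0.3571675302809938
[[247.9 227.9]
 [196.3 261.9]
 [155.9 259.2]
 [367.4 253.9]]
[-5.76602827e-01  5.06304839e-01  1.84829332e+00 -4.44089210e-16
  7.86994496e-01  2.36498983e+00]
[-4.33105796e-01  6.38422701e-01  1.56811866e+00 -4.44089210e-16
  9.35051290e-01  2.50848686e+00]
```

Top and wrist positions agree within about 2 mm. Now I'll open the cover.

Run:
```python
from h import *
import pickle
yw=.2; R=down(yw-np.pi/2); ax=np.array([np.cos(yw),np.sin(yw),0])
f=np.array([493.,-242,0])
r.movep(f+[0,0,200],R)
r.set_gripper(60)
print(r.movel(f+[0,0,153],150,force_limit=15), r.get_tcp_pos())
r.set_gripper(0,40); print("op",r.get_opening(),r.get_contact_force().round(1))
print(r.movel(f+[0,0,153]+134*ax,120,force_limit=25), r.get_tcp_pos(),r.get_contact_force().round(1),r.get_opening(),r.get_time_s())
m=r.camera_model("wrist"); im=r.read_camera("wrist"); cv2.imwrite("pics/open1.png",im); cv2.imwrite("pics/open1t.png",r.read_camera("top")); pickle.dump(m,open("open1.pkl","wb"))
```

```text
False [ 493.14502698 -242.13268826  153.28232833]
op 13.497492287013934 [-0.4  0.7  5.5]
False [ 624.99762648 -215.44775259  153.78817591] [3.1 0.7 5.4] 12.940543058098054 7.9917
```

View pics/open1.png

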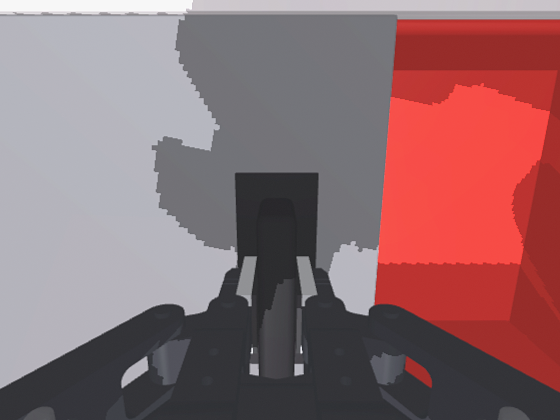

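The fin at (277,210) is gripped between the pads, and the mouth is clear to the right of column 395. I'll press on gently to find the end stop.

Run:
```python
from h import *
yw=.2; ax=np.array([np.cos(yw),np.sin(yw),0])
p=r.get_tcp_pos()
print(r.movel(p+10*ax,40,force_limit=12), (r.get_tcp_pos()-p).round(2),r.get_contact_force().round(1),r.get_opening())
r.dwell(.1)
p=r.get_tcp_pos(); print(p)
r.set_gripper(40); r.movel([p[0],p[1],215],250)
cv2.imwrite("pics/open2.png",r.read_camera("top")); print(r.get_time_s())
```

```text
True [1.99 0.38 0.04] [-4.  -1.7  5.5] 13.307145699762364
[ 626.85589824 -215.11774527  153.80995526]
9.2333
```

View pics/open2.png

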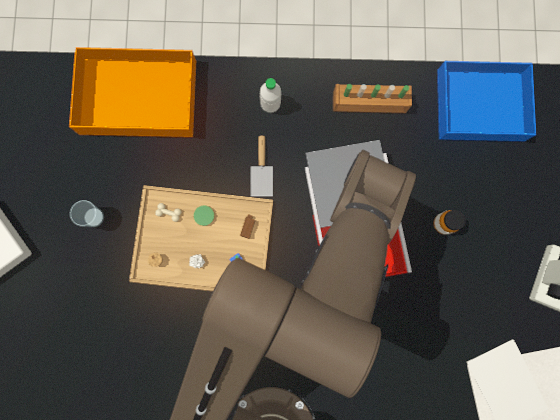

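The end stop was reached: the fin is at (627,-215), which puts the box origin at (529,-235), matching the vision. Next is the offcut.

```bash
cat >> h.py <<'E'
YB=.2; AX=np.array([np.cos(YB),np.sin(YB),0]); AY=np.array([-np.sin(YB),np.cos(YB),0]); BO=np.array([529.,-235,0])
def pick(xy,z,yaw,op=52,eff=30):
    R=down(yaw); p=np.array([xy[0],xy[1],0.])
    r.movep(p+[0,0,110],R); r.set_gripper(op)
    hit=r.movel(p+[0,0,z],150,force_limit=12); print("hit",hit,r.get_tcp_pos().round(1))
    r.set_gripper(0,eff); o=r.get_opening(); r.movel(p+[0,0,200],250)
    print("open",o,r.get_opening(),r.get_contact_force().round(2),r.get_time_s())
def drop(by,yaw=-.1,bx=-25,z=125,look=None):
    R=down(yaw); p=BO+bx*AX+by*AY
    r.movep(p+[0,0,200],R); print("op",r.get_opening())
    if look: cv2.imwrite(f"pics/{look}.png",r.read_camera("wrist"))
    r.movel(p+[0,0,z],200,force_limit=15); r.set_gripper(50); r.movel(p+[0,0,200],250); print(r.get_time_s())
E
python3 - <<'E'
from h import *
pick((567,76),33,-.33)
cv2.imwrite("pics/pw.png",r.read_camera("wrist"))
E
```

```text
hit False [567.3  76.   33.5]
open 27.555964554585685 27.508191147975566 [ 0.6   0.14 -0.54] 12.5333
```

View pics/pw.png

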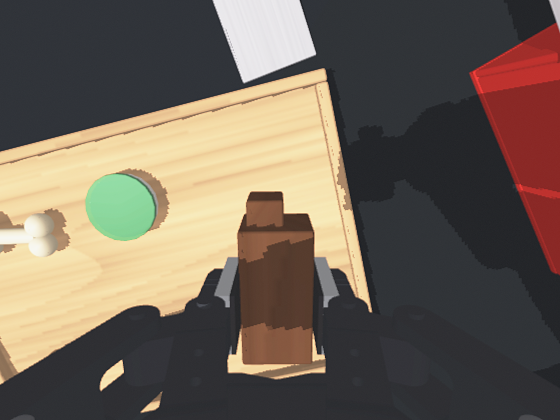

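The offcut is held squarely at (277,290). Its 27.5 mm grip matches its 28 mm width.

Run:
```python
from h import *
drop(-50,yaw=-.33)
pick((468.3,221),35,-.1,op=55,eff=25)
cv2.imwrite("pics/pp.png",r.read_camera("wrist"))
```

```text
op 27.41425632562995
15.2833
hit False [468.5 221.   35.3]
open 45.74451988413882 45.63985585840555 [-0.89  0.64 -0.34] 19.1
```

View pics/pp.png

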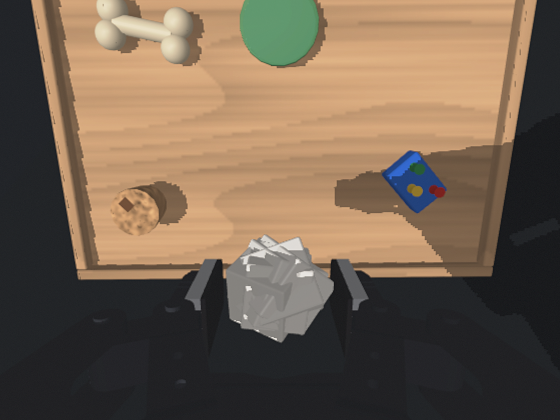

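The ball has been lifted: its apparent width of 105 px puts it about 122 mm from the camera, at grasp height. The pad opening of 45.7 mm is larger than the 36 mm ball, so I'll carry it smoothly and check again above the box.

Run:
```python
from h import *
drop(50,yaw=-.1,look="overbin")
cv2.imwrite("pics/ab.png",r.read_camera("wrist"))
```

```text
op 45.54025652649242
21.925
```

View pics/overbin.png

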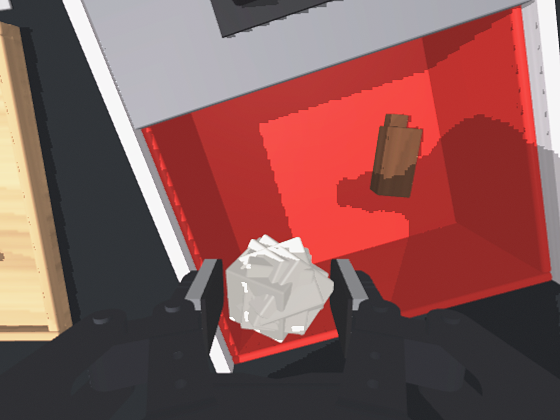

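View pics/ab.png

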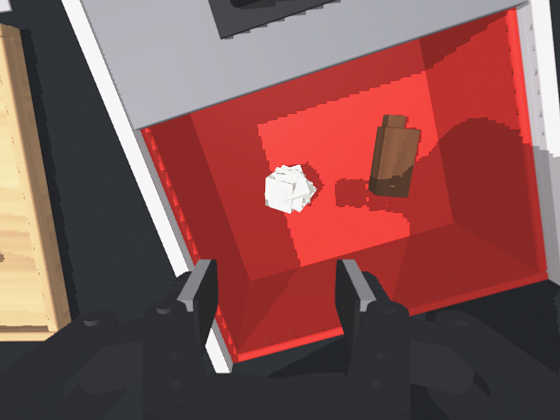

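The offcut at (395,155) and the ball at (290,188) are both on the box floor. Now the cork.

```bash
sed -i 's/r.set_gripper(50); r.movel/r.set_gripper(62); r.movel/' h.py
python3 - <<'E'
from h import *
pick((473.2,333),35,-.1,op=62,eff=25)
cv2.imwrite("pics/pc.png",r.read_camera("wrist"))
E
```

```text
hit False [473.5 333.1  35.4]
open 37.79570180541758 37.698578091708086 [ 0.4  -0.7  -0.89] 25.9667
```

View pics/pc.png

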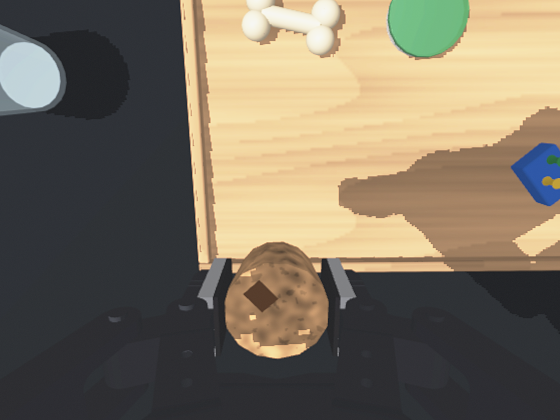

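The cork is held at (277,300) with a 37.8 mm grip, within its 34 to 40 mm taper. I'll drop it and check.

Run:
```python
from h import *
drop(0,yaw=-.1,bx=-30)
r.dwell(.2)
cv2.imwrite("pics/ac.png",r.read_camera("wrist"))
```

```text
op 37.726154453931336
29.4167
```

View pics/ac.png

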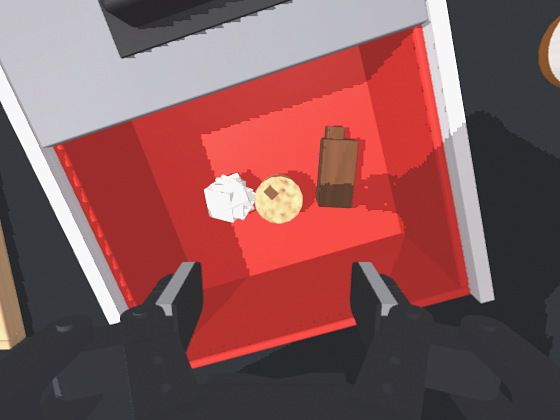

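All three are on the box floor: ball (230,197), cork (278,198), offcut (338,170). Now I'll shut the cover.

Run:
```python
from h import *
R=down(YB-np.pi/2); f=np.array([627.,-215.2,0])
r.movep(f+[0,0,205],R); r.set_gripper(55)
print(r.movel(f+[0,0,153],150,force_limit=15))
r.set_gripper(0,40); print("op",r.get_opening())
print(r.movel(f+[0,0,153]-154*AX,120,force_limit=25), r.get_tcp_pos().round(1))
print(r.movel(f+[0,0,153]-168*AX,40,force_limit=12)); r.dwell(.1)
p=r.get_tcp_pos(); print(p.round(1),"travel",(f-p)@AX,r.get_contact_force().round(1),r.get_opening())
r.set_gripper(45); print(r.movel([p[0],p[1],300],200))
r.dwell(.2)
cv2.imwrite("pics/shut_w.png",r.read_camera("wrist")); print(r.get_time_s(),r.get_contact_force().round(2))
import pickle; pickle.dump(r.camera_model("wrist"),open("shut.pkl","wb"))
cv2.imwrite("pics/shut_s.png",r.read_camera("scene"))
```

```text
False
op 13.181426400173752
False [ 475.9 -245.9  153.9]
True
[ 470.  -247.1  154. ] travel 160.21904181982165 [2.1 1.5 4.6] 13.397834067990704
False
35.4833 [-0.22  0.41  0.16]
```

View pics/shut_w.png

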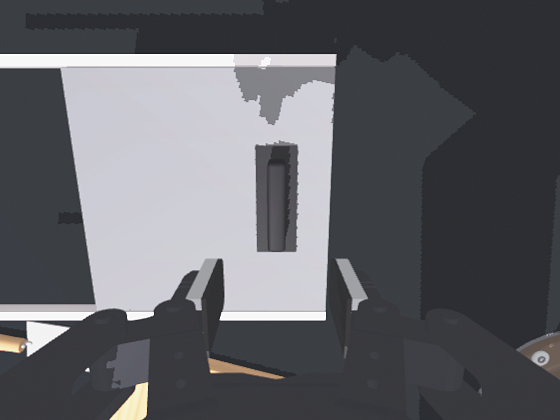

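View pics/shut_s.png

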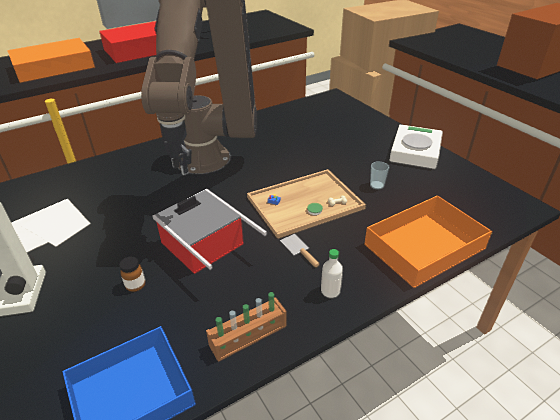

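The cover's front edge at column 332 is flush with the rail ends, so no red strip shows and the cover is shut. The waste is off the board, and the pin block (273,200), dish (315,209) and bone (338,202) are still in their places. The gripper touches nothing, so I'm handing in.

Run:
```python
from cell import r
r.close_job(); print(r.get_time_s())
```

```text
the job is handed in; nothing more can be done
the job is handed in; nothing more can be done
```

The job is done and handed in, at about 35.5 s on the robot's clock out of the 70 s allowed; it reported no verdict. I slid the cover open to its end stop, dropped the wooden offcut, paper ball and cork bung into the box, and slid the cover shut to the other stop.

- **Cover:** it travelled 160.2 mm between the two stops. In the last wrist picture its edge is flush with the rail ends.
- **Waste:** all three pieces lay on the box floor in the picture taken just before closing. I could not see them after that.
- **Things to leave alone:** the bone, pin block, dish, beaker, jar and spatula looked unmoved in the last scene picture. I judged this by eye and did not measure it.
- **Robot:** it ended clear above the box, with a tool force below 0.5 N.
- **One disagreement:** the grip on the paper ball read 45.7 mm, though the ball is given as 36 x 34 mm. I don't know why, but it was carried and dropped safely.

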